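# Shelve the spare tall jar beside its twin in a tight jar row

### The arm

A 6-joint arm with a two-finger parallel gripper is mounted at the origin on the work surface. World frame = base frame: x ahead of the robot, y to its left, z up, the work surface at z = 0. Lengths are in m, angles in rad, forces in N, time in s.
With the tool pointing down it reaches from about 0.25 to 0.725 m from the base axis. Payload 4 kg.
Tool frame: the origin (TCP) lies at the very end of the fingers, on their centre line; the grasp point (between the pads) lies 19 mm behind it; y points along the fingers, z is the direction in which the jaws open and shut, and the axes are right-handed (so a half turn about y gives the same grasp; the last joint's range is limited). The gripper opens to 85 mm and grips with 20 to 120 N. Pads are 22 mm wide; open, the fingers measure 114 mm over their backs; the gripper's body (76 mm by 85 mm) begins 54 mm behind the grasp point. The pads swing forward as they close: fully open they stand 13 mm farther back than shut.
Start: joints at [-1.192, 0.241, 0.005, 1.335, 0, 1.571], TCP at [0.185, -0.465, 0.231] pointing down, gripper open.
Joint ranges: [-2.72, 2.72], [-1.05, 1.87], [-1.09, 1.28], [-1.99, 2.15], [-1.42, 1.44], [-3.14, 3.14]. Speed limits (rad/s): [2.79, 2.79, 3.14, 3.14, 3.14, 3.14].

### API

Orientations are given as a unit quaternion [x, y, z, w].
In Python, from workcell import bot gives the robot as it stands. The module is installed in compiled form; this text tells all that it offers.
- The arm moves only by the tool move_arm, never from a script. Its argument "increments" is a list of rows, each an object with "grip": the closure, from 0 (fully open) to 1 (shut); "linear": the shift along the tool's x, y, z scaled (see below), a list of three; "twist": the turn about the tool's y scaled (see below). A call has exactly 5 rows; each row shifts and turns the pose as measured when the row begins, along the tool's axes as they then stand; what a row does not reach is not made up. The controller multiplies each number of a shift by 0.2 m and each number of a turn by 2 rad. A row lasts 1/10 s, in which the tool goes at most 50 mm and 8.59 degrees, less where a joint would pass 70% of its speed; a pose out of reach is approached as far as the arm can. A call with a number of a shift or a turn outside -1 to 1 is refused whole. A call with a gripper value outside its range is refused whole. The fingers move at their own pace and stop on an object; the grip force is fixed at half the most. Time passes only in rows, so rows that do not move let the fingers close, or fill a call up. It gives the time, the measured TCP pose, the force and the opening at its end, in the units of the state.
- bot.get_obs(): the state, without advancing time (a new reading comes with each control period).
- bot.camera(name): name is "scene" or "side" or "wrist"; returns (picture, depth): 420x560x3 uint8, blue, green, red; 420x560 float32, m along the optical axis (not along the pixel's ray), 0 where there is no reading.
- bot.camera_params(name): a dict with "camera_matrix" (3x3 intrinsics, pixels), "dist" ([k1, k2, p1, p2, k3] as OpenCV has them; the pictures are not rectified), "rvec" (rotation vector, rad) and "tvec" (3), from world to camera coordinates, as OpenCV has them; the wrist camera has in their place "T_tool_cam" (4x4, takes a point from camera to tool coordinates, whose origin is the TCP and whose axes are the tool frame's). Camera axes: x right, y down, z forward; pixel columns grow to the right and rows downward; lengths in m; the calibration is good to about 2 mm. A picture is of the moment at which its call begins: read the wrist's pose just before it. camera_params takes no time and is no camera call.
- bot.job_done(): hands the job in, once; it reports no verdict.
The state is a dict: "clock": time; "joint_pos": joint angles; "joint_vel": joint speeds; "tau": joint torques, N m; "eef_pos": TCP position; "tool_rot": TCP orientation; "ft_force": force on the tool from outside, world axes, zero at the start; "ft_torque": the same for the moment, N m; "grip_width": finger opening in m.
Only numpy, scipy, OpenCV 4.12 (cv2) and the standard library are available. Lean on these libraries where they do the work, as an engineer would, in place of code of your own. Each camera call takes 0.05 s, during which the arm holds its last target. There are 200 camera calls.

### The job

Stand the spare tall jar in the wooden tray right next to the other tall jar: nudge the jars in the row apart to open a gap, without lifting any of them out, and set the spare one down gently on the tray floor. Then slide the wooden stop back up against the row, gently, so that the row is held snug: all jars upright and touching, and the sprung rubber pad at the other end pressed in lightly, not driven to its limit. Leave the things around the tray alone.

Things in the scene. Friction and masses are not known exactly. Their poses are not given: they have to be found in the camera images.
- tray: Fixed wooden tray: open channel along its y axis, 56 mm wide. Origin on the table, mid-width, z up. Floor 6 mm above the table; side walls 8 mm thick, 22 mm high, y = -166 to +154 mm. End board 60 mm high at y = +142 to +154 mm behind the sprung pad; at y = -166 to -160 mm only a 16 mm sill. Four jars stand in a row from the pad on, about 0.5 mm apart.
- pad_face (a point): Middle of the sprung rubber pad's face (50 mm wide, 10 to 58 mm above the table), against which the row's first jar stands; at tray y = +130 mm at rest. It yields towards tray +y by at most 3 mm, 4 N per mm, and springs back. A snug row presses it in by about 0.5 to 2 mm (2 to 8 N); 12 N drives it to its limit.
- pad: The same sprung rubber pad, taken as a whole; origin at table height, 3 mm behind its face (tray y = +133 mm at rest), axes as the tray's.
- stop (a joint): Travel of the sliding stop towards tray -y, 0 to 0.058 m; its face to the jars is at tray y = -73 mm minus this. Starts a little clear of the row. It rubs: about 5 N slides it either way (each jar pushed along adds 0.3 to 1 N); it stays where left. With five jars touching it reads about 0.047; 0.058 leaves 11 mm to spare. Pushing it with all five takes 7 to 10 N; about 13 N in all presses the pad in right.
- stop_top (a point): Centre of the top of the sliding stop, 100 mm above the table. The stop is an upright wooden block 20 mm thick along y; 48 mm wide (x) up to 74 mm above the table, its head above that 40 mm wide (x) and 26 mm high, which can be pinched across x from above or pushed.
- tall_jar: The tall jar in the row: round glass jar with a red lid, 50 mm across (straight-sided), 100 mm high, about 0.12 kg. Origin at the centre of its underside, z up. It stands first, second or third from the pad; a low jar always stands last, beside the stop.
- spare_jar: The spare tall jar, twin of the tall jar in the row: 50 mm across, 100 mm high, about 0.12 kg, origin at the centre of its underside. It stands on the table beyond the tray (its far, +x side).
- low_jar_a: Low round glass jar with a red lid, 50 mm across (glass and lid alike, straight-sided), 75 mm high, about 0.12 kg, empty but for three nuggets. Origin at the centre of its underside, z up. One of three alike standing in the row. It stands first, second or third from the pad.
- low_jar_b: Low round glass jar with a red lid, 50 mm across (glass and lid alike, straight-sided), 75 mm high, about 0.12 kg, empty but for three nuggets. Origin at the centre of its underside, z up. One of three alike standing in the row. It stands first, second or third from the pad.
- low_jar_c: Low round glass jar with a red lid, 50 mm across (glass and lid alike, straight-sided), 75 mm high, about 0.12 kg, empty but for three nuggets. Origin at the centre of its underside, z up. One of three alike standing in the row. It always stands fourth, next to the stop.
- foil_spool: Bystander: copper foil spool lying on the table, 72 mm across, 30 mm high, origin under its centre.
- iron_stand: Bystander: soldering-iron rest with sponge, 100 x 75 mm, 63 mm high, origin under its centre.
- screwdriver: Bystander: screwdriver lying on the table, under 250 mm long.
Mind the look-alikes: they are no part of the job. Leave any blue, purple or turquoise look-alike of the low_jar_b alone.

How it is judged:
At the end, for the whole second after the job is handed in: All five jars stand upright (within 4 degrees), at rest, on the tray floor in one row, spare jar beside the tall jar (centres under 53 mm apart); stop slid up (reads under 0.0495), so that the sprung pad is pressed with 1.5 to 9 N (in by 0.4 to 2.2 mm); all let go (horizontal distance between spare_jar and tall_jar below 0.053 m and z of tall_jar in the frame of tray between 0.003 and 0.0095 m and angle between each of tall_jar, low_jar_a, low_jar_b, low_jar_c, spare_jar's own z axis and vertical below 0.07 rad and linear speed of each of tall_jar, low_jar_a, low_jar_b, low_jar_c, spare_jar below 0.01 m/s and y of tall_jar in the frame of tray between -0.135 and 0.135 m and x of tall_jar in the frame of tray between -0.02 and 0.02 m and z of low_jar_a in the frame of tray between 0.003 and 0.0095 m and y of low_jar_a in the frame of tray between -0.135 and 0.135 m and x of low_jar_a in the frame of tray between -0.02 and 0.02 m and z of low_jar_b in the frame of tray between 0.003 and 0.0095 m and y of low_jar_b in the frame of tray between -0.135 and 0.135 m and x of low_jar_b in the frame of tray between -0.02 and 0.02 m and z of low_jar_c in the frame of tray between 0.003 and 0.0095 m and y of low_jar_c in the frame of tray between -0.135 and 0.135 m and x of low_jar_c in the frame of tray between -0.02 and 0.02 m and z of spare_jar in the frame of tray between 0.003 and 0.0095 m and y of spare_jar in the frame of tray between -0.135 and 0.135 m and x of spare_jar in the frame of tray between -0.02 and 0.02 m and contact force between pad and anything else between 1.5 and 9 N and value of joint stop below 0.0495 m); the robot touches nothing.
It fails at once if the sprung pad is driven hard to its limit (over 16 N): the row is squeezed too hard (contact force between pad and anything else above 16 N).
It fails at once if the spare jar is forced against another jar with over 25 N (contact force between spare_jar and tall_jar above 25 N or contact force between spare_jar and low_jar_a above 25 N or contact force between spare_jar and low_jar_b above 25 N or contact force between spare_jar and low_jar_c above 25 N).
It fails at once if a jar of the row is lifted out (over 20 mm off the tray floor) or tipped (over 20 degrees) (z of any of tall_jar, low_jar_a, low_jar_b, low_jar_c in the frame of tray above 0.026 m or angle between any of tall_jar, low_jar_a, low_jar_b, low_jar_c's own z axis and vertical above 0.35 rad).
It fails at once if the spare jar is banged or pressed onto the tray with over 40 N (contact force between spare_jar and tray above 40 N).
It fails at once if a thing beside the tray is shifted by over 20 mm (distance of any of foil_spool, iron_stand, screwdriver from where it was at the start of the episode above 0.02 m).
It also fails if it takes over 72 s, if anything falls off the work surface, if the arm or the gripper's body presses on something with over 40 N, if the wrist force passes 120 N, or if a joint passes its speed limit or range.

## Working session

There is one attempt and no reset: what is moved stays moved. The work goes in short steps, Python scripts to look and compute and a tool call to move; the robot and the scene stay as the last step left them, time stands still between calls to the robot, and variables do not carry over. Pictures are saved under pics/ and viewed, about 8 in all and at most 12, crops included, and the job is handed in when it is done.

Besides the shell and the picture viewer there is one more tool, called after "Emit:" by a JSON object that holds its "op" and its "data", one argument or row to a line. move_arm: Moves the arm, as the interface text tells. Its arguments: {"type":"object","properties":{"increments":{"type":"array"}},"required":["increments"]}

```bash
mkdir -p pics
cat > h.py <<'E'
import numpy as np, cv2
from workcell import bot
from scipy.spatial.transform import Rotation as R
def T_wc(name,o=None):
    p=bot.camera_params(name)
    if name=='wrist':
        o=o or bot.get_obs(); T=np.eye(4); T[:3,:3]=R.from_quat(o['tool_rot']).as_matrix(); T[:3,3]=o['eef_pos']
        return p, T@np.array(p['T_tool_cam'])
    M=np.eye(4); M[:3,:3]=cv2.Rodrigues(np.array(p['rvec'],float))[0]; M[:3,3]=np.ravel(p['tvec']); return p,np.linalg.inv(M)
def snap(name,f):
    o=bot.get_obs(); p,T=T_wc(name,o); im,d=bot.camera(name); cv2.imwrite(f'pics/{f}.png',im); np.savez(f'{f}.npz',im=im,d=d,T=T,K=np.array(p['camera_matrix']),dist=np.ravel(p['dist']))
def ld(f): return np.load(f'{f}.npz')
def rays(s,uv): return cv2.undistortPoints(np.array(uv,float).reshape(-1,1,2),s['K'],s['dist'])[:,0]
def pz(f,uv,z):  # pixel -> point on plane z
    s=ld(f); n=rays(s,uv); r=np.c_[n,np.ones(len(n))]@s['T'][:3,:3].T; c=s['T'][:3,3]
    return c+r*((z-c[2])/r[:,2])[:,None]
def cloud(f):
    s=ld(f); h,w=s['d'].shape; v,u=np.mgrid[:h,:w]; n=rays(s,np.c_[u.ravel(),v.ravel()]); d=s['d'].ravel()
    return (np.c_[n*d[:,None],d]@s['T'][:3,:3].T+s['T'][:3,3]).reshape(h,w,3)
def o():
    q=bot.get_obs(); print(q['clock'],np.round(q['eef_pos'],4),np.round(R.from_quat(q['tool_rot']).as_matrix(),3).tolist(),np.round(q['ft_force'],2),round(q['grip_width'],4),np.round(q['joint_pos'],3))
E
python3 - <<'E'
from h import *
o(); snap('scene','s0'); snap('side','d0')
cv2.imwrite('pics/both.png',cv2.resize(np.vstack([ld('s0')['im'],ld('d0')['im']]),None,fx=.71,fy=.71))
for n in 'scene','side': print(np.round(T_wc(n)[1],3).tolist())
E
```

```text
0.0 [ 0.1847 -0.464   0.2304] [[-0.929, -0.001, 0.37], [-0.37, 0.002, -0.929], [0.0, -1.0, -0.002]] [-0.32  0.31 -0.13] 0.0858 [-1.192  0.241  0.004  1.335 -0.     1.571]
[[-0.06, 0.811, -0.582, 1.073], [0.998, 0.045, -0.04, 0.018], [-0.007, -0.583, -0.812, 0.846], [0.0, 0.0, 0.0, 1.0]]
[[-0.817, -0.405, 0.411, 0.087], [-0.577, 0.565, -0.59, 0.581], [0.007, -0.719, -0.695, 0.789], [0.0, 0.0, 0.0, 1.0]]
```

View pics/s0.png

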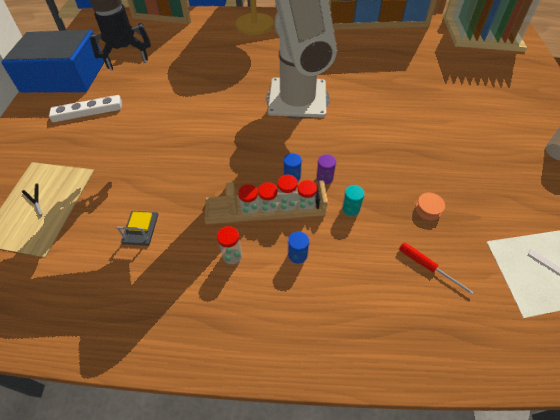

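View pics/d0.png

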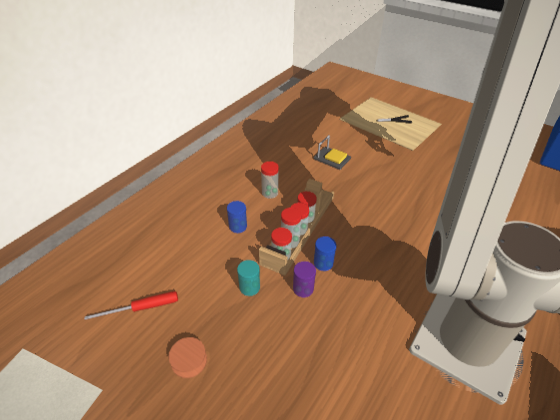

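Scene view: the row's red lids run from the stop at left, at (248,193), (267,191), (288,184, the tall one) and (307,188), to the pad near (322,195). So the tall jar stands second from the pad. The spare is at (229,240), and the blue, purple and turquoise look-alikes stand close around the tray. The side view agrees. Next I measure.

Run:
```python
from h import *
for f in 's0','d0':
    s=ld(f); C=cloud(f); im=s['im'].astype(int)
    hsv=cv2.cvtColor(s['im'],cv2.COLOR_BGR2HSV)
    ws=(C[...,0]>.2)&(C[...,0]<.8)&(abs(C[...,1])<.4)&(s['d']>0)
    red=ws&((hsv[...,0]<6)|(hsv[...,0]>174))&(hsv[...,1]>190)&(C[...,2]>.06)
    print(f)
    for lo,hi in((.075,.088),(.099,.113)):
        m=(red&(C[...,2]>lo)&(C[...,2]<hi)).astype(np.uint8)
        n,l,st,ce=cv2.connectedComponentsWithStats(m)
        for i in range(1,n):
            if st[i,4]>25:
                P=C[l==i]; c,r=cv2.minEnclosingCircle(P[:,:2].astype(np.float32)); print(lo,st[i],np.round(P.mean(0),4),np.round(c,4),round(r,4))
    # other things
    m=(ws&(C[...,2]>.012)&(C[...,2]<.2)).astype(np.uint8); n,l,st,ce=cv2.connectedComponentsWithStats(m)
    for i in range(1,n):
        if st[i,4]>60: P=C[l==i]; print('obj',st[i],np.round(P.min(0),3),np.round(P.max(0),3))
s=ld('s0'); x0,y0,x1,y1=195,140,385,275
cv2.imwrite('pics/c0.png',cv2.resize(s['im'][y0:y1,x0:x1],None,fx=4.2,fy=4.2,interpolation=cv2.INTER_CUBIC))
```

```text
s0
0.075 [298 180  19  16 244] [0.4603 0.0396 0.0804] [0.4581 0.0395] 0.0255
0.075 [259 182  18  17 245] [ 0.4734 -0.0602  0.0804] [ 0.4723 -0.0618] 0.0257
0.075 [239 184  19  17 246] [ 0.4829 -0.1094  0.0807] [ 0.4808 -0.1095] 0.0258
0.099 [278 175  20  17 256] [ 0.4667 -0.0107  0.1052] [ 0.4644 -0.01  ] 0.0252
0.099 [217 226  22  19 239] [ 0.6236 -0.1388  0.1004] [ 0.6239 -0.1385] 0.0253
obj [ 205  153  131   68 4207] [ 0.333 -0.231  0.012] [0.533 0.114 0.11 ]
obj [342 185  22  29 503] [0.439 0.135 0.012] [0.49  0.184 0.079]
obj [418 193  25  22 435] [0.418 0.338 0.012] [0.489 0.4   0.034]
obj [127 211  29  32 383] [ 0.51  -0.4    0.012] [ 0.605 -0.356  0.065]
obj [217 226  25  37 686] [ 0.6   -0.163  0.012] [ 0.648 -0.114  0.103]
obj [289 231  21  31 539] [0.587 0.001 0.012] [0.637 0.048 0.079]
obj [399 242  57  41 436] [0.572 0.274 0.012] [0.674 0.4   0.028]
d0
0.075 [290 192  26  25 333] [ 0.4762 -0.0884  0.0796] [ 0.4721 -0.0867] 0.0476
0.075 [272 228  20  17 254] [0.4572 0.043  0.0798] [0.4573 0.0413] 0.0253
0.099 [261 162  17  11  75] [ 0.6231 -0.1367  0.1002] [ 0.6225 -0.1361] 0.0246
0.099 [281 208  21  16 252] [ 0.4637 -0.0072  0.1046] [ 0.4639 -0.0103] 0.0265
obj [316 139  29  25 210] [ 0.515 -0.4    0.012] [ 0.606 -0.353  0.064]
obj [261 162  18  34 532] [ 0.598 -0.162  0.012] [ 0.649 -0.111  0.102]
obj [ 259  179   75   94 2734] [ 0.416 -0.23   0.012] [0.509 0.096 0.108]
obj [227 201  20  31 498] [0.587 0.002 0.012] [0.637 0.05  0.078]
obj [314 237  22  32 582] [ 0.335 -0.026  0.012] [0.383 0.025 0.077]
obj [237 260  23  34 644] [0.438 0.138 0.012] [0.488 0.188 0.078]
obj [293 262  23  34 636] [0.334 0.068 0.013] [0.383 0.118 0.078]
obj [108 292  70  21 532] [0.57  0.277 0.012] [0.67  0.4   0.028]
obj [168 337  37  35 899] [0.418 0.338 0.026] [0.49  0.4   0.034]
```

View pics/c0.png

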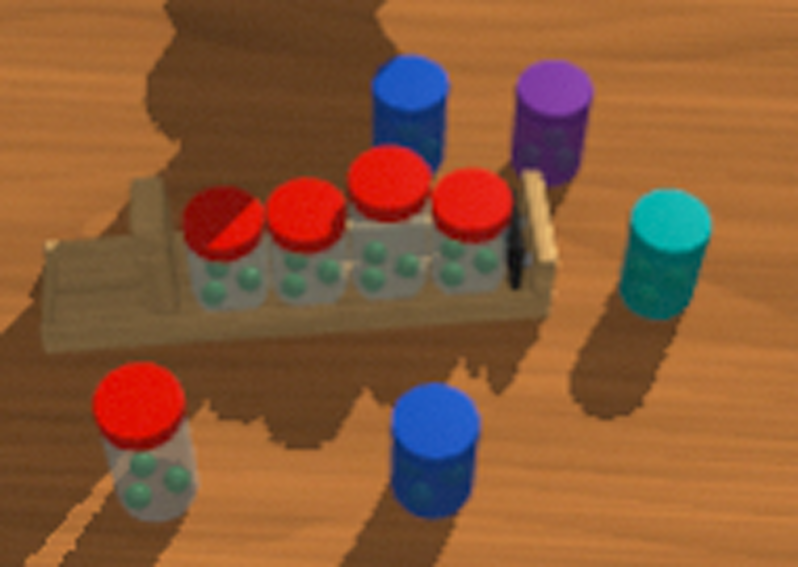

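The enlarged crop confirms it: the tall lid is second from the pad, and the stop stands at the left of the row at about (150,240) in the crop. The fits give these values:

| Item | Measurement |
|---|---|
| Tray yaw | about 8.5° |
| Tray origin | about (0.473, -0.064) |
| Third jar | (0.4725, -0.061) |
| Spare jar | (0.623, -0.137) |

My plan is to grip the third jar across x and slide it, with the fourth jar and the stop, about 57 mm towards -y. First I turn the tool to the tray's yaw and move over the jar.

Emit:
{"op": "move_arm", "data": {
  "increments": [
    {"grip": 0,"linear": [0,0,0],"twist": -0.075},
    {"grip": 0,"linear": [0,0,0],"twist": -0.075},
    {"grip": 0,"linear": [0,0,0],"twist": -0.075},
    {"grip": 0,"linear": [0,0,0],"twist": -0.075},
    {"grip": 0,"linear": [0,0,0],"twist": -0.075}
  ]
}}

```text
clock: 0.6
eef_pos: [0.1839, -0.4622, 0.2277]
tool_rot: [-0.38, 0.599, -0.593, 0.381]
ft_force: [-0.3, 0.1, 0.2]
grip_width: 0.0853
```

Emit:
{"op": "move_arm", "data": {
  "increments": [
    {"grip": 0,"linear": [0,0,0],"twist": -0.075},
    {"grip": 0,"linear": [0,0,0],"twist": -0.075},
    {"grip": 0,"linear": [0,0,0],"twist": -0.075},
    {"grip": 0,"linear": [0,0,0],"twist": -0.07},
    {"grip": 0,"linear": [0,0,0],"twist": 0}
  ]
}}

```text
clock: 1.1
eef_pos: [0.1832, -0.4604, 0.2249]
tool_rot: [-0.536, 0.463, -0.454, 0.541]
ft_force: [-0.3, -1.1, 0.6]
grip_width: 0.0855
```

```bash
cat >> h.py <<'E'
YAW=np.deg2rad(8.45)
def go(x,y,z,yaw=None):
    q=bot.get_obs(); M=R.from_quat(q['tool_rot']).as_matrix(); d=M.T@(np.array([x,y,z])-q['eef_pos'])
    a=np.arctan2(M[1,2],M[0,2]); print('units xyz',np.round(d/.2,4),'twist',round(-((yaw or YAW)-a)/2,4),'mm',np.round(d*1e3,1), 'F',np.round(q['ft_force'],2))
E
python3 -c "
from h import *
o(); go(.4725,-.0612,.2)"
```

```text
1.1 [ 0.1832 -0.4604  0.2249] [[0.16, -0.005, 0.987], [-0.987, 0.014, 0.16], [-0.014, -1.0, -0.003]] [-0.28 -1.06  0.55] 0.0855 [-1.192  0.246 -0.004  1.335  0.     0.219]
units xyz [-1.7375  0.1438  1.7468] twist 0.0064 mm [-347.5   28.8  349.4] F [-0.28 -1.06  0.55]
```

Emit:
{"op": "move_arm", "data": {
  "increments": [
    {"grip": 0,"linear": [-0.174,0,0.175],"twist": 0.003},
    {"grip": 0,"linear": [-0.174,0,0.175],"twist": 0.003},
    {"grip": 0,"linear": [-0.174,0,0.175],"twist": 0},
    {"grip": 0,"linear": [-0.174,0,0.175],"twist": 0},
    {"grip": 0,"linear": [-0.174,0,0.175],"twist": 0}
  ]
}}

```text
clock: 1.6
eef_pos: [0.332, -0.2633, 0.2245]
tool_rot: [-0.526, 0.475, -0.465, 0.53]
ft_force: [1.9, -0.0, -0.5]
grip_width: 0.0856
```

```bash
python3 -c "
from h import *
o(); go(.4725,-.0612,.2)"
```

```text
1.6 [ 0.332  -0.2633  0.2245] [[0.115, -0.006, 0.993], [-0.993, 0.014, 0.115], [-0.014, -1.0, -0.005]] [ 1.94 -0.02 -0.45] 0.0856 [-0.675  0.104 -0.18   1.3    0.007  0.78 ]
units xyz [-0.9212  0.1317  0.8145] twist -0.0161 mm [-184.2   26.3  162.9] F [ 1.94 -0.02 -0.45]
```

Emit:
{"op": "move_arm", "data": {
  "increments": [
    {"grip": 0,"linear": [-0.184,0.02,0.163],"twist": -0.008},
    {"grip": 0,"linear": [-0.184,0.02,0.163],"twist": -0.008},
    {"grip": 0,"linear": [-0.184,0.02,0.163],"twist": -0.003},
    {"grip": 0,"linear": [-0.184,0.02,0.163],"twist": -0.003},
    {"grip": 0,"linear": [-0.184,0.02,0.163],"twist": -0.003}
  ]
}}

```text
clock: 2.1
eef_pos: [0.4696, -0.055, 0.2067]
tool_rot: [-0.534, 0.465, -0.457, 0.538]
ft_force: [-0.2, -0.8, -0.1]
grip_width: 0.0856
```

Run:
```python
from h import *
o(); go(.4725,-.0612,.2); snap('wrist','w1'); print(np.round(ld('w1')['T'],3).tolist())
```

```text
2.1 [ 0.4696 -0.055   0.2067] [[0.149, -0.004, 0.989], [-0.989, 0.012, 0.149], [-0.013, -1.0, -0.002]] [-0.19 -0.77 -0.09] 0.0856 [-0.124  0.204 -0.107  1.265  0.011  1.298]
units xyz [0.0332 0.033  0.0096] twist 0.0009 mm [6.6 6.6 1.9] F [-0.19 -0.77 -0.09]
[[0.989, 0.144, 0.041, 0.459], [0.149, -0.947, -0.283, 0.02], [-0.002, 0.286, -0.958, 0.35], [0.0, 0.0, 0.0, 1.0]]
```

View pics/w1.png

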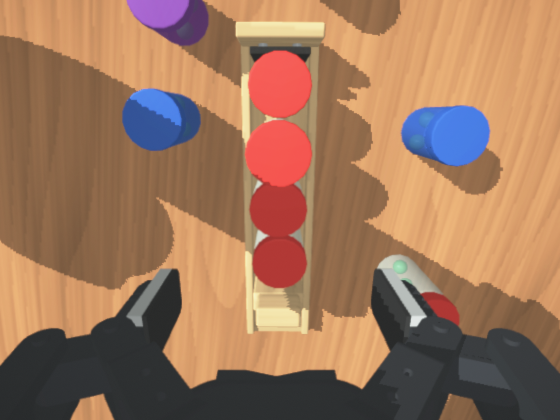

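Wrist view: the row is centred under the gripper. The lids are at (280,84), (279,152, tall), (278,209) and (279,262), and the stop's top is at about (279,310). I refine the positions from this view.

```bash
cat >> h.py <<'E'
def lids(f,x=(.3,.75)):
    s=ld(f); C=cloud(f); hsv=cv2.cvtColor(s['im'],cv2.COLOR_BGR2HSV)
    red=((hsv[...,0]<6)|(hsv[...,0]>174))&(hsv[...,1]>170)&(s['d']>0)&(C[...,0]>x[0])&(C[...,0]<x[1])
    for lo,hi in((.076,.088),(.096,.3)):
        m=(red&(C[...,2]>lo)&(C[...,2]<hi)).astype(np.uint8); m=cv2.morphologyEx(m,cv2.MORPH_OPEN,np.ones((3,3)))
        n,l,st,ce=cv2.connectedComponentsWithStats(m)
        for i in range(1,n):
            if st[i,4]>60:
                P=C[l==i]; k=cv2.findContours((l==i).astype(np.uint8),0,1)[0][0][:,0]; z=np.median(P[:,2]); c,r=cv2.minEnclosingCircle(pz(f,k,z)[:,:2].astype(np.float32)); print(st[i],'z',round(z,4),'c',np.round(c,4),'r',round(r,4),'mean',np.round(P.mean(0)[:2],4))
E
python3 -c "
from h import *
lids('w1')"
```

```text
[ 251  185   55  102 4392] z 0.0805 c [ 0.4755 -0.0845] r 0.0484 mean [ 0.4762 -0.0823]
[ 252  142   59   45 1459] z 0.1056 c [ 0.4665 -0.0122] r 0.024 mean [ 0.4718 -0.0184]
[428 298  31  26 450] z 0.0994 c [ 0.6301 -0.1239] r 0.02 mean [ 0.6299 -0.122 ]
```

Emit:
{"op": "move_arm", "data": {
  "increments": [
    {"grip": 0,"linear": [0.03,0.15,0.01],"twist": 0},
    {"grip": 0,"linear": [0,0.2,0],"twist": 0},
    {"grip": 0,"linear": [0,0.2,0],"twist": 0},
    {"grip": 0,"linear": [0,0.15,0],"twist": 0},
    {"grip": 0,"linear": [0,0.05,0],"twist": 0}
  ]
}}

```text
clock: 2.65
eef_pos: [0.4806, -0.0476, 0.0529]
tool_rot: [-0.531, 0.463, -0.458, 0.542]
ft_force: [-0.3, 0.0, 0.4]
grip_width: 0.0853
```

```bash
python3 -c "
from h import *
o(); go(.4722,-.0608,.047)"
```

```text
2.65 [ 0.4806 -0.0476  0.0529] [[0.153, 0.005, 0.988], [-0.988, 0.017, 0.152], [-0.016, -1.0, 0.008]] [-0.26  0.05  0.36] 0.0853 [-0.11   0.363 -0.33   0.874  0.017  1.308]
units xyz [ 0.0593  0.0282 -0.0516] twist 0.0028 mm [ 11.9   5.6 -10.3] F [-0.26  0.05  0.36]
```

Emit:
{"op": "move_arm", "data": {
  "increments": [
    {"grip": 0,"linear": [0.03,0.01,-0.025],"twist": 0.001},
    {"grip": 0,"linear": [0.03,0.01,-0.025],"twist": 0.001},
    {"grip": 0,"linear": [0.0,0.0,0],"twist": 0},
    {"grip": 0,"linear": [0,0,0],"twist": 0},
    {"grip": 0,"linear": [0,0,0],"twist": 0}
  ]
}}

```text
clock: 3.15
eef_pos: [0.4734, -0.0636, 0.0514]
tool_rot: [-0.528, 0.464, -0.462, 0.541]
ft_force: [-0.3, -0.4, 0.2]
grip_width: 0.0852
```

```bash
python3 -c "
from h import *
o(); go(.4722,-.0608,.047)"
```

```text
3.15 [ 0.4734 -0.0636  0.0514] [[0.143, 0.009, 0.99], [-0.99, 0.016, 0.142], [-0.014, -1.0, 0.011]] [-0.28 -0.4   0.15] 0.0852 [-0.144  0.355 -0.349  0.861  0.017  1.283]
units xyz [-0.0145  0.0223 -0.0044] twist -0.0022 mm [-2.9  4.5 -0.9] F [-0.28 -0.4   0.15]
```

Emit:
{"op": "move_arm", "data": {
  "increments": [
    {"grip": 0.3,"linear": [-0.006,0.02,-0.004],"twist": -0.002},
    {"grip": 0.35,"linear": [-0.003,0,0],"twist": 0},
    {"grip": 0.4,"linear": [0,0,0],"twist": 0},
    {"grip": 0.5,"linear": [0,0,0],"twist": 0},
    {"grip": 0.6,"linear": [0,0,0],"twist": 0}
  ]
}}

```text
clock: 3.65
eef_pos: [0.4741, -0.0618, 0.0495]
tool_rot: [-0.528, 0.462, -0.462, 0.543]
ft_force: [-0.6, -0.7, -1.7]
grip_width: 0.0486
```

```bash
python3 -c "
from h import *
o(); go(.4722,-.0608,.047)"
```

```text
3.65 [ 0.4741 -0.0618  0.0495] [[0.147, 0.013, 0.989], [-0.989, 0.015, 0.147], [-0.013, -1.0, 0.015]] [-0.64 -0.65 -1.69] 0.0486 [-0.14   0.355 -0.355  0.85   0.017  1.283]
units xyz [-0.0061  0.0123 -0.0091] twist 0.0001 mm [-1.2  2.5 -1.8] F [-0.64 -0.65 -1.69]
```

Emit:
{"op": "move_arm", "data": {
  "increments": [
    {"grip": 0.6,"linear": [0.025,0,-0.001],"twist": 0},
    {"grip": 0.6,"linear": [0.03,0,-0.001],"twist": 0},
    {"grip": 0.6,"linear": [0.03,0,-0.001],"twist": 0},
    {"grip": 0.6,"linear": [0.03,0,-0.001],"twist": 0},
    {"grip": 0.6,"linear": [0.03,0,0],"twist": 0}
  ]
}}

```text
clock: 4.15
eef_pos: [0.4776, -0.083, 0.0497]
tool_rot: [-0.524, 0.465, -0.455, 0.55]
ft_force: [-2.0, 8.9, 7.0]
grip_width: 0.0487
```

```bash
python3 -c "
from h import *
o(); go(.4741+.057*.147,-.0618-.057*.989,.0495)"
```

```text
4.15 [ 0.4776 -0.083   0.0497] [[0.154, 0.014, 0.988], [-0.987, 0.036, 0.153], [-0.034, -0.999, 0.019]] [-1.96  8.91  6.98] 0.0487 [-0.196  0.369 -0.332  0.863  0.038  1.22 ]
units xyz [ 0.1773 -0.005  -0.003 ] twist 0.0033 mm [35.5 -1.  -0.6] F [-1.96  8.91  6.98]
```

Emit:
{"op": "move_arm", "data": {
  "increments": [
    {"grip": 0.6,"linear": [0.06,-0.002,0],"twist": 0},
    {"grip": 0.6,"linear": [0.06,-0.001,0],"twist": 0},
    {"grip": 0.6,"linear": [0.055,0,0],"twist": 0},
    {"grip": 0.3,"linear": [0,0,0],"twist": 0},
    {"grip": 0.2,"linear": [0,0,0],"twist": 0}
  ]
}}

```text
clock: 4.65
eef_pos: [0.4829, -0.1123, 0.0499]
tool_rot: [-0.52, 0.467, -0.45, 0.556]
ft_force: [0.2, 0.3, -0.6]
grip_width: 0.0683
```

Run:
```python
from h import *
o(); go(.4741+.057*.147,-.0618-.057*.989,.0495); snap('scene','s2'); lids('s2')
cv2.imwrite('pics/c2.png',cv2.resize(ld('s2')['im'][110:275,170:385],None,fx=3.6,fy=3.6,interpolation=cv2.INTER_CUBIC))
```

```text
4.65 [ 0.4829 -0.1123  0.0499] [[0.159, 0.014, 0.987], [-0.986, 0.054, 0.158], [-0.051, -0.998, 0.022]] [ 0.15  0.26 -0.63] 0.0683 [-0.263  0.392 -0.296  0.884  0.056  1.149]
units xyz [ 0.0286  0.0002 -0.007 ] twist 0.0055 mm [ 5.7  0.  -1.4] F [ 0.15  0.26 -0.63]
[298 181  19  15 226] z 0.0808 c [0.4602 0.0398] r 0.0254 mean [0.4604 0.0393]
[219 187  19  15 230] z 0.0806 c [ 0.4902 -0.1599] r 0.025 mean [ 0.4909 -0.1595]
[251 187   7  12  67] z 0.0804 c [ 0.4834 -0.095 ] r 0.0183 mean [ 0.4843 -0.0938]
[278 175  19  17 268] z 0.1055 c [ 0.4682 -0.0112] r 0.0276 mean [ 0.4677 -0.0108]
[217 227  22  18 306] z 0.0996 c [ 0.6249 -0.1382] r 0.0253 mean [ 0.6246 -0.1386]
```

View pics/c2.png

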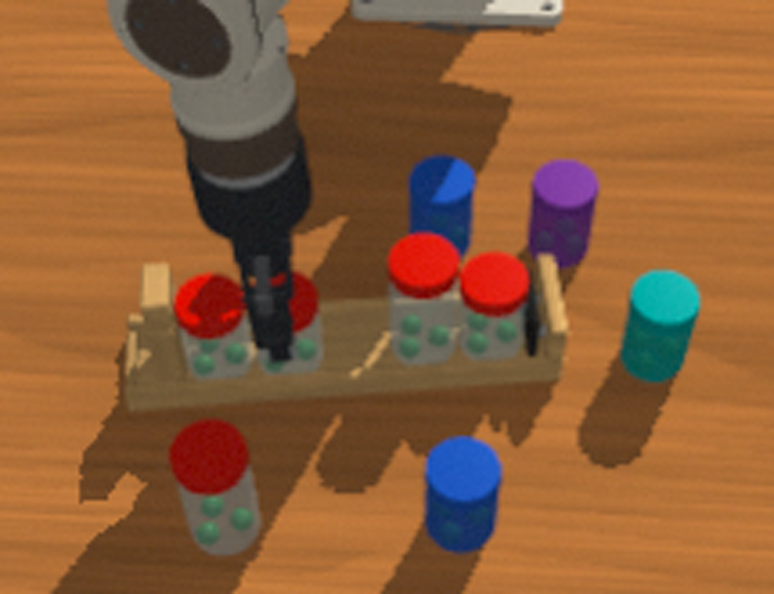

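The picture shows the gap opening between (320,330) and (390,320). The third and fourth jars and the stop have slid about 51 mm, all upright. About 5 mm more is needed, so I regrip and push again.

Emit:
{"op": "move_arm", "data": {
  "increments": [
    {"grip": 0.5,"linear": [0,0,0],"twist": 0.002},
    {"grip": 0.6,"linear": [0,0,0],"twist": 0.002},
    {"grip": 0.6,"linear": [0.035,-0.002,0],"twist": 0},
    {"grip": 0.2,"linear": [0,0,0],"twist": 0},
    {"grip": 0,"linear": [0,0,0],"twist": 0}
  ]
}}

```text
clock: 5.2
eef_pos: [0.4833, -0.1189, 0.0496]
tool_rot: [-0.518, 0.47, -0.451, 0.554]
ft_force: [-0.1, -0.1, 0.7]
grip_width: 0.0756
```

Run:
```python
from h import *
o(); go(.4741+.057*.147,-.0618-.057*.989,.0495); snap('scene','s3'); lids('s3')
```

```text
5.2 [ 0.4833 -0.1189  0.0496] [[0.151, 0.012, 0.988], [-0.987, 0.056, 0.15], [-0.053, -0.998, 0.021]] [-0.05 -0.14  0.7 ] 0.0756 [-0.276  0.397 -0.289  0.888  0.057  1.144]
units xyz [-0.004   0.0007 -0.0036] twist 0.0015 mm [-0.8  0.1 -0.7] F [-0.05 -0.14  0.7 ]
[298 180  19  16 236] z 0.0804 c [0.46   0.0404] r 0.0254 mean [0.4599 0.0398]
[217 187  18  15 226] z 0.0806 c [ 0.4907 -0.1631] r 0.0253 mean [ 0.4919 -0.1647]
[248 187   8  13  75] z 0.0805 c [ 0.4856 -0.1037] r 0.0196 mean [ 0.4853 -0.1003]
[278 175  19  17 270] z 0.1054 c [ 0.4677 -0.0111] r 0.0273 mean [ 0.4677 -0.0109]
[217 227  21  18 308] z 0.0997 c [ 0.6249 -0.1382] r 0.0253 mean [ 0.6249 -0.139 ]
```

Emit:
{"op": "move_arm", "data": {
  "increments": [
    {"grip": 0,"linear": [0,-0.24,0],"twist": 0},
    {"grip": 0,"linear": [0,-0.24,0],"twist": 0},
    {"grip": 0,"linear": [0.03,0,0.22],"twist": 0},
    {"grip": 0,"linear": [0.05,0,0.24],"twist": 0},
    {"grip": 0,"linear": [0.05,0,0.2],"twist": 0}
  ]
}}

```text
clock: 5.75
eef_pos: [0.6144, -0.1312, 0.1507]
tool_rot: [-0.519, 0.471, -0.451, 0.552]
ft_force: [0.5, -0.3, 0.5]
grip_width: 0.0853
```

Run:
```python
from h import *
o(); go(.624,-.1378,.13); snap('scene','s4'); lids('s4'); snap('wrist','w4')
```

```text
5.75 [ 0.6144 -0.1312  0.1507] [[0.148, 0.009, 0.989], [-0.988, 0.053, 0.147], [-0.052, -0.999, 0.017]] [ 0.52 -0.32  0.51] 0.0853 [-0.237  0.54   0.238  1.273  0.054  1.186]
units xyz [0.0449 0.1019 0.0409] twist 0.0001 mm [ 9.  20.4  8.2] F [ 0.52 -0.32  0.51]
[298 180  19  16 235] z 0.0807 c [0.4599 0.0399] r 0.0255 mean [0.46   0.0403]
[232 186  24  15 262] z 0.0806 c [ 0.4851 -0.1204] r 0.0308 mean [ 0.4864 -0.1173]
[278 175  19  17 261] z 0.1054 c [ 0.4681 -0.0102] r 0.028 mean [ 0.4682 -0.01  ]
[217 229  22  16 200] z 0.0996 c [ 0.626  -0.1388] r 0.0248 mean [ 0.6316 -0.1368]
```

View pics/w4.png

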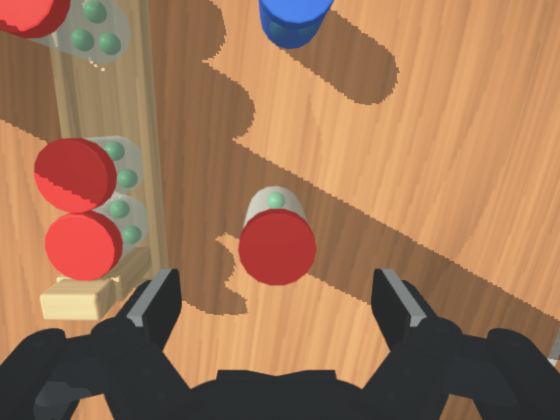

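Wrist view: the spare's lid is at (277,247), between the fingers. The gap between the tall jar at (30,10) and the third jar at (75,175) is open.

Run:
```python
from h import *
lids('w4')
```

```text
[  35  139   83  141 8012] z 0.0804 c [ 0.4879 -0.138 ] r 0.0491 mean [ 0.488  -0.1353]
[  0   0  66  37 886] z 0.1035 c [ 0.476  -0.0241] r 0.0197 mean [ 0.4782 -0.0269]
[ 239  213   77   72 4328] z 0.0995 c [ 0.6234 -0.1371] r 0.0246 mean [ 0.6235 -0.1367]
```

Emit:
{"op": "move_arm", "data": {
  "increments": [
    {"grip": 0,"linear": [0.045,0.08,0.035],"twist": 0},
    {"grip": 0,"linear": [0.02,0.1,0.01],"twist": 0},
    {"grip": 0,"linear": [0.01,0.1,0.0],"twist": 0},
    {"grip": 0,"linear": [0,0.1,0],"twist": 0},
    {"grip": 0,"linear": [0,0.05,0],"twist": 0}
  ]
}}

```text
clock: 6.35
eef_pos: [0.6283, -0.1414, 0.0577]
tool_rot: [-0.52, 0.471, -0.451, 0.551]
ft_force: [-0.8, 0.2, 0.4]
grip_width: 0.0854
```

Run:
```python
from h import *
o(); go(.624,-.1378,.057)
```

```text
6.35 [ 0.6283 -0.1414  0.0577] [[0.149, 0.007, 0.989], [-0.988, 0.051, 0.148], [-0.05, -0.999, 0.015]] [-0.79  0.21  0.38] 0.0854 [-0.246  0.641  0.161  1.096  0.052  1.176]
units xyz [-0.0207  0.0041 -0.0187] twist 0.0008 mm [-4.1  0.8 -3.7] F [-0.79  0.21  0.38]
```

Emit:
{"op": "move_arm", "data": {
  "increments": [
    {"grip": 0,"linear": [-0.02,0.0,-0.019],"twist": 0},
    {"grip": 0.3,"linear": [0,0,0],"twist": 0},
    {"grip": 0.4,"linear": [0,0,0],"twist": 0},
    {"grip": 0.5,"linear": [0,0,0],"twist": 0},
    {"grip": 0.6,"linear": [0,0,0],"twist": 0}
  ]
}}

```text
clock: 6.85
eef_pos: [0.6226, -0.1377, 0.0593]
tool_rot: [-0.52, 0.471, -0.451, 0.551]
ft_force: [0.2, 0.6, -1.4]
grip_width: 0.0489
```

Run:
```python
from h import *
o(); go(.624,-.1378,.057)
```

```text
6.85 [ 0.6226 -0.1377  0.0593] [[0.149, 0.007, 0.989], [-0.988, 0.051, 0.149], [-0.049, -0.999, 0.015]] [ 0.23  0.56 -1.4 ] 0.0489 [-0.242  0.628  0.141  1.089  0.051  1.179]
units xyz [0.0022 0.0117 0.0067] twist 0.0008 mm [0.4 2.3 1.3] F [ 0.23  0.56 -1.4 ]
```

Emit:
{"op": "move_arm", "data": {
  "increments": [
    {"grip": 0.6,"linear": [0,-0.12,0],"twist": 0},
    {"grip": 0.6,"linear": [0,-0.2,0],"twist": 0},
    {"grip": 0.6,"linear": [0,-0.2,0],"twist": 0},
    {"grip": 0.6,"linear": [0,-0.12,0],"twist": 0},
    {"grip": 0.6,"linear": [-0.05,0,-0.08],"twist": 0}
  ]
}}

```text
clock: 7.35
eef_pos: [0.605, -0.1375, 0.1917]
tool_rot: [-0.521, 0.471, -0.451, 0.551]
ft_force: [-0.1, 0.3, -1.0]
grip_width: 0.0486
```

Run:
```python
from h import *
o(); go(.4752,-.0627,.185)
```

```text
7.35 [ 0.605  -0.1375  0.1917] [[0.149, 0.007, 0.989], [-0.988, 0.05, 0.148], [-0.049, -0.999, 0.014]] [-0.11  0.34 -1.  ] 0.0486 [-0.248  0.505  0.288  1.36   0.05   1.173]
units xyz [-0.4642  0.0481 -0.5868] twist 0.0006 mm [ -92.8    9.6 -117.4] F [-0.11  0.34 -1.  ]
```

Emit:
{"op": "move_arm", "data": {
  "increments": [
    {"grip": 0.6,"linear": [-0.1,0,-0.12],"twist": 0},
    {"grip": 0.6,"linear": [-0.12,0,-0.15],"twist": 0},
    {"grip": 0.6,"linear": [-0.12,0.01,-0.15],"twist": 0},
    {"grip": 0.6,"linear": [-0.1,0.01,-0.12],"twist": 0},
    {"grip": 0.6,"linear": [-0.02,0,-0.02],"twist": 0}
  ]
}}

```text
clock: 7.85
eef_pos: [0.477, -0.0615, 0.1934]
tool_rot: [-0.519, 0.469, -0.454, 0.552]
ft_force: [0.5, -0.0, -1.3]
grip_width: 0.0487
```

Run:
```python
from h import *
o(); go(.4752,-.0627,.175); snap('wrist','w5'); snap('scene','s5'); lids('s5')
```

```text
7.85 [ 0.477  -0.0615  0.1934] [[0.147, 0.015, 0.989], [-0.988, 0.049, 0.146], [-0.046, -0.999, 0.022]] [ 0.47 -0.04 -1.35] 0.0487 [-0.16   0.218 -0.125  1.22   0.05   1.263]
units xyz [ 0.0086  0.0917 -0.0118] twist -0.0002 mm [ 1.7 18.3 -2.4] F [ 0.47 -0.04 -1.35]
[298 180  19  16 237] z 0.0805 c [0.4601 0.0404] r 0.0254 mean [0.4599 0.0397]
[217 186  39  16 472] z 0.0807 c [ 0.4894 -0.139 ] r 0.0488 mean [ 0.4884 -0.1389]
[278 175  19  17 263] z 0.1056 c [ 0.4682 -0.0112] r 0.0276 mean [ 0.4676 -0.0112]
```

View pics/w5.png

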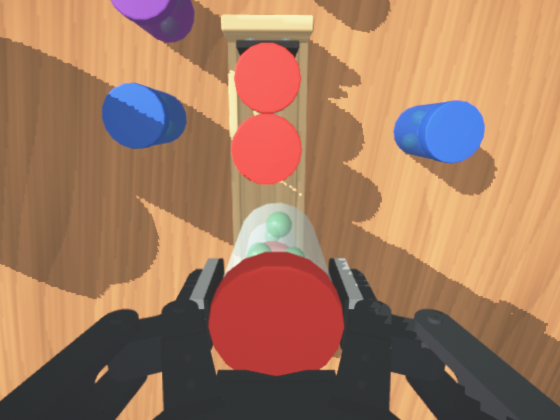

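Wrist view: the spare hangs at (277,315). Below it, the tall jar at (266,149) and the first jar at (267,77) are clear of it. I check the tall jar's edge in this camera against the scene camera.

Run:
```python
from h import *
s=ld('w5'); C=cloud('w5'); h=cv2.cvtColor(s['im'],cv2.COLOR_BGR2HSV)
red=(((h[...,0]<8)|(h[...,0]>172))&(h[...,1]>120)).astype(np.uint8); red[190:]=0
n,l,st,ce=cv2.connectedComponentsWithStats(red)
for i in range(1,n):
    if st[i,4]>300:
        print(st[i],ce[i],np.percentile(C[l==i][:,2],[5,50,95]))
for rc,z in(((267,77),.081),((266.5,149),.106)): print(rc,pz('w5',[rc],z)[0].round(4))
C0=cloud('w4'); 
for f,px in (('w4',(75,174)),('w4',(84,245)),('w1',(279,152)),('w1',(278.5,209)),('w1',(280,84)),('w1',(279,262))): print(f,px,pz(f,[px],.106 if px[1]==152 else .081)[0].round(4))
```

```text
[ 230   42   72  143 7700] [266.42675325 113.98987013] [0.07919748 0.10377318 0.10640059]
(267, 77) [0.458  0.0407 0.081 ]
(266.5, 149) [ 0.4649 -0.0093  0.106 ]
w4 (75, 174) [ 0.4874 -0.1115  0.081 ]
w4 (84, 245) [ 0.4935 -0.1602  0.081 ]
w1 (279, 152) [ 0.465  -0.0081  0.106 ]
w1 (278.5, 209) [ 0.4725 -0.0585  0.081 ]
w1 (280, 84) [0.4585 0.0405 0.081 ]
w1 (279, 262) [ 0.4804 -0.1073  0.081 ]
```

Emit:
{"op": "move_arm", "data": {
  "increments": [
    {"grip": 0.6,"linear": [0.0,0.0,-0.015],"twist": 0},
    {"grip": 0.6,"linear": [0.004,0.05,-0.006],"twist": 0},
    {"grip": 0.6,"linear": [0.002,0.04,-0.001],"twist": 0},
    {"grip": 0.6,"linear": [0.001,0.02,0],"twist": 0},
    {"grip": 0.6,"linear": [0,0,0],"twist": 0}
  ]
}}

```text
clock: 8.45
eef_pos: [0.4803, -0.0659, 0.1698]
tool_rot: [-0.517, 0.467, -0.457, 0.552]
ft_force: [-0.3, 0.1, -1.0]
grip_width: 0.0489
```

Run:
```python
from h import *
o(); go(.4728,-.0613,.17)
```

```text
8.45 [ 0.4803 -0.0659  0.1698] [[0.145, 0.021, 0.989], [-0.988, 0.046, 0.144], [-0.043, -0.999, 0.028]] [-0.34  0.1  -1.04] 0.0489 [-0.167  0.237 -0.165  1.155  0.049  1.259]
units xyz [-0.0284 -0.0005 -0.0338] twist -0.0014 mm [-5.7 -0.1 -6.8] F [-0.34  0.1  -1.04]
```

Emit:
{"op": "move_arm", "data": {
  "increments": [
    {"grip": 0.6,"linear": [-0.02,0.0,-0.025],"twist": 0},
    {"grip": 0.6,"linear": [-0.005,0.0,-0.006],"twist": 0},
    {"grip": 0.6,"linear": [0,0.0,0],"twist": 0},
    {"grip": 0.6,"linear": [0,0,0],"twist": 0},
    {"grip": 0.6,"linear": [0,0,0],"twist": 0}
  ]
}}

```text
clock: 8.95
eef_pos: [0.4731, -0.0616, 0.1696]
tool_rot: [-0.518, 0.468, -0.457, 0.552]
ft_force: [0.3, -0.4, -0.9]
grip_width: 0.0489
```

Run:
```python
from h import *
o(); go(.4728,-.0613,.16)
```

```text
8.95 [ 0.4731 -0.0616  0.1696] [[0.145, 0.021, 0.989], [-0.989, 0.046, 0.144], [-0.043, -0.999, 0.027]] [ 0.3  -0.4  -0.86] 0.0489 [-0.161  0.223 -0.184  1.151  0.049  1.265]
units xyz [ 0.0001  0.0481 -0.0024] twist -0.0015 mm [ 0.   9.6 -0.5] F [ 0.3  -0.4  -0.86]
```

Emit:
{"op": "move_arm", "data": {
  "increments": [
    {"grip": 0.6,"linear": [0.001,0.025,-0.003],"twist": 0},
    {"grip": 0.6,"linear": [0.001,0.025,-0.003],"twist": 0},
    {"grip": 0.6,"linear": [0.001,0.025,-0.003],"twist": 0},
    {"grip": 0.6,"linear": [0,0.025,-0.003],"twist": 0},
    {"grip": 0.6,"linear": [0,0,0],"twist": 0}
  ]
}}

```text
clock: 9.45
eef_pos: [0.4711, -0.0617, 0.1478]
tool_rot: [-0.518, 0.467, -0.457, 0.552]
ft_force: [0.7, 1.7, -1.1]
grip_width: 0.0489
```

Run:
```python
from h import *
o(); go(.4728,-.0613,.15)
```

```text
9.45 [ 0.4711 -0.0617  0.1478] [[0.145, 0.021, 0.989], [-0.988, 0.046, 0.144], [-0.043, -0.999, 0.027]] [ 0.69  1.75 -1.14] 0.0489 [-0.162  0.237 -0.226  1.094  0.049  1.264]
units xyz [-0.001  -0.0106  0.0091] twist -0.0015 mm [-0.2 -2.1  1.8] F [ 0.69  1.75 -1.14]
```

Emit:
{"op": "move_arm", "data": {
  "increments": [
    {"grip": 0.6,"linear": [0.0,0.02,0.006],"twist": 0},
    {"grip": 0.6,"linear": [0.001,0.02,0.002],"twist": 0},
    {"grip": 0.6,"linear": [0.001,0.02,-0.001],"twist": 0},
    {"grip": 0.6,"linear": [0,0.02,-0.001],"twist": 0},
    {"grip": 0.6,"linear": [0,0,0],"twist": 0}
  ]
}}

```text
clock: 9.95
eef_pos: [0.4729, -0.0611, 0.1302]
tool_rot: [-0.518, 0.468, -0.457, 0.552]
ft_force: [-0.4, -0.2, -1.3]
grip_width: 0.049
```

Run:
```python
from h import *
o(); go(.4728,-.0613,.11); snap('wrist','w6'); snap('side','d6'); lids('d6')
cv2.imwrite('pics/c6.png',np.hstack([cv2.resize(ld('w6')['im'][10:290,170:380],(420,560)),cv2.resize(ld('d6')['im'][150:290,240:335],(380,560))]))
```

```text
9.95 [ 0.4729 -0.0611  0.1302] [[0.145, 0.021, 0.989], [-0.989, 0.046, 0.144], [-0.043, -0.999, 0.027]] [-0.38 -0.2  -1.34] 0.049 [-0.16   0.257 -0.25   1.051  0.049  1.266]
units xyz [ 0.0052  0.1008 -0.0031] twist -0.0015 mm [ 1.  20.2 -0.6] F [-0.38 -0.2  -1.34]
[271 228  21  16 265] z 0.0798 c [0.4582 0.0421] r 0.0262 mean [0.458  0.0425]
[291 175  18  16 240] z 0.1713 c [ 0.4702 -0.0571] r 0.0293 mean [ 0.4726 -0.0553]
[281 208  20  16 267] z 0.1047 c [ 0.4642 -0.0063] r 0.0277 mean [ 0.464  -0.0063]
```

View pics/c6.png

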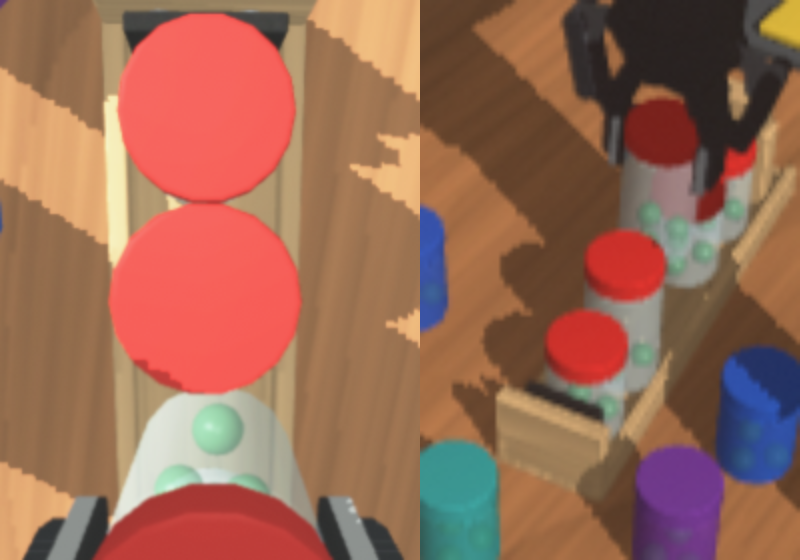

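Wrist crop: the spare's bottom edge, around (215,395), is just beside the tall lid and not on it. In the side crop it is already below the lid tops in the gap. It sits slightly near the tall jar, so I shift it 1 mm away as it descends.

Emit:
{"op": "move_arm", "data": {
  "increments": [
    {"grip": 0.6,"linear": [0.004,0.03,-0.002],"twist": 0},
    {"grip": 0.6,"linear": [0.003,0.035,-0.001],"twist": 0},
    {"grip": 0.6,"linear": [0.002,0.035,-0.001],"twist": 0},
    {"grip": 0.6,"linear": [0.001,0.03,-0.001],"twist": 0},
    {"grip": 0.6,"linear": [0,0.02,0],"twist": 0}
  ]
}}

```text
clock: 10.55
eef_pos: [0.4738, -0.0622, 0.099]
tool_rot: [-0.517, 0.467, -0.458, 0.552]
ft_force: [-0.0, 0.3, -1.2]
grip_width: 0.0489
```

Run:
```python
from h import *
o(); go(.473,-.0618,.0663)
```

```text
10.55 [ 0.4738 -0.0622  0.099 ] [[0.145, 0.023, 0.989], [-0.989, 0.046, 0.144], [-0.042, -0.999, 0.03]] [-0.03  0.28 -1.21] 0.0489 [-0.162  0.29  -0.297  0.968  0.049  1.265]
units xyz [ 0.0044  0.1631 -0.0087] twist -0.0016 mm [ 0.9 32.6 -1.7] F [-0.03  0.28 -1.21]
```

Emit:
{"op": "move_arm", "data": {
  "increments": [
    {"grip": 0.6,"linear": [0.001,0.03,-0.004],"twist": 0},
    {"grip": 0.6,"linear": [0.001,0.035,-0.002],"twist": 0},
    {"grip": 0.6,"linear": [0.001,0.035,-0.002],"twist": 0},
    {"grip": 0.6,"linear": [0.001,0.025,-0.001],"twist": 0},
    {"grip": 0.6,"linear": [0,0.01,0],"twist": 0}
  ]
}}

```text
clock: 11.05
eef_pos: [0.4721, -0.0618, 0.0687]
tool_rot: [-0.517, 0.467, -0.457, 0.552]
ft_force: [0.0, 0.9, -0.7]
grip_width: 0.0488
```

Run:
```python
from h import *
o(); go(.473,-.0618,.0653)
```

```text
11.05 [ 0.4721 -0.0618  0.0687] [[0.145, 0.022, 0.989], [-0.989, 0.046, 0.144], [-0.043, -0.999, 0.028]] [ 0.    0.93 -0.67] 0.0488 [-0.162  0.324 -0.34   0.892  0.049  1.265]
units xyz [0.0011 0.0172 0.0039] twist -0.0015 mm [0.2 3.4 0.8] F [ 0.    0.93 -0.67]
```

Now I step down gently to contact.

Emit:
{"op": "move_arm", "data": {
  "increments": [
    {"grip": 0.6,"linear": [0,0.008,0.003],"twist": 0},
    {"grip": 0.6,"linear": [0,0.005,0],"twist": 0},
    {"grip": 0.6,"linear": [0,0.003,0],"twist": 0},
    {"grip": 0.6,"linear": [0,0,0],"twist": 0},
    {"grip": 0.6,"linear": [0,0,0],"twist": 0}
  ]
}}

```text
clock: 11.55
eef_pos: [0.4734, -0.0616, 0.0655]
tool_rot: [-0.517, 0.467, -0.458, 0.552]
ft_force: [0.2, 0.3, -1.2]
grip_width: 0.0489
```

Run:
```python
from h import *
o(); go(.473,-.0618,.0653)
```

```text
11.55 [ 0.4734 -0.0616  0.0655] [[0.145, 0.023, 0.989], [-0.989, 0.046, 0.144], [-0.042, -0.999, 0.029]] [ 0.16  0.31 -1.22] 0.0489 [-0.161  0.33  -0.342  0.884  0.049  1.265]
units xyz [ 0.0006  0.0009 -0.002 ] twist -0.0015 mm [ 0.1  0.2 -0.4] F [ 0.16  0.31 -1.22]
```

Emit:
{"op": "move_arm", "data": {
  "increments": [
    {"grip": 0.6,"linear": [0,0.003,-0.001],"twist": 0},
    {"grip": 0.6,"linear": [0,0.003,0],"twist": 0},
    {"grip": 0.6,"linear": [0,0,0],"twist": 0},
    {"grip": 0.6,"linear": [0,0,0],"twist": 0},
    {"grip": 0.6,"linear": [0,0,0],"twist": 0}
  ]
}}

```text
clock: 12.05
eef_pos: [0.4735, -0.0617, 0.0647]
tool_rot: [-0.517, 0.467, -0.458, 0.553]
ft_force: [-0.3, -1.0, -1.6]
grip_width: 0.049
```

Run:
```python
from h import *
o(); go(.473,-.0618,.0653)
```

```text
12.05 [ 0.4735 -0.0617  0.0647] [[0.145, 0.024, 0.989], [-0.989, 0.046, 0.144], [-0.042, -0.999, 0.03]] [-0.29 -1.01 -1.55] 0.049 [-0.161  0.33  -0.344  0.88   0.049  1.265]
units xyz [ 0.0001 -0.0031 -0.0027] twist -0.0015 mm [ 0.  -0.6 -0.5] F [-0.29 -1.01 -1.55]
```

Emit:
{"op": "move_arm", "data": {
  "increments": [
    {"grip": 0.6,"linear": [0,0.004,-0.001],"twist": 0},
    {"grip": 0.6,"linear": [0,0.004,0],"twist": 0},
    {"grip": 0.6,"linear": [0,0.003,0],"twist": 0},
    {"grip": 0.6,"linear": [0,0,0],"twist": 0},
    {"grip": 0.6,"linear": [0,0,0],"twist": 0}
  ]
}}

```text
clock: 12.55
eef_pos: [0.4735, -0.0617, 0.0645]
tool_rot: [-0.517, 0.466, -0.458, 0.553]
ft_force: [0.1, -0.3, -0.1]
grip_width: 0.0491
```

Run:
```python
from h import *
o(); go(.473,-.0618,.0653)
```

```text
12.55 [ 0.4735 -0.0617  0.0645] [[0.145, 0.025, 0.989], [-0.989, 0.046, 0.144], [-0.041, -0.999, 0.031]] [ 0.12 -0.27 -0.13] 0.0491 [-0.161  0.33  -0.346  0.878  0.049  1.266]
units xyz [-0.0001 -0.0041 -0.0024] twist -0.0016 mm [-0.  -0.8 -0.5] F [ 0.12 -0.27 -0.13]
```

Emit:
{"op": "move_arm", "data": {
  "increments": [
    {"grip": 0.3,"linear": [0,0,0],"twist": 0},
    {"grip": 0.1,"linear": [0,0,0],"twist": 0},
    {"grip": 0,"linear": [0,0,0],"twist": 0},
    {"grip": 0,"linear": [0,0,0],"twist": 0},
    {"grip": 0,"linear": [0,-0.03,0],"twist": 0}
  ]
}}

```text
clock: 13.05
eef_pos: [0.4735, -0.0619, 0.07]
tool_rot: [-0.517, 0.466, -0.458, 0.553]
ft_force: [-0.2, -0.8, -0.4]
grip_width: 0.0856
```

Emit:
{"op": "move_arm", "data": {
  "increments": [
    {"grip": 0,"linear": [0,-0.1,0],"twist": 0},
    {"grip": 0,"linear": [0,-0.2,0],"twist": 0},
    {"grip": 0,"linear": [0,-0.24,0],"twist": 0},
    {"grip": 0.5,"linear": [0.2,-0.04,0],"twist": 0},
    {"grip": 1,"linear": [0.2,0,0],"twist": 0}
  ]
}}

```text
clock: 13.55
eef_pos: [0.482, -0.1445, 0.1892]
tool_rot: [-0.519, 0.464, -0.456, 0.555]
ft_force: [0.6, 0.5, -0.1]
grip_width: 0.0594
```

Run:
```python
from h import *
o(); snap('scene','s7'); lids('s7')
y=np.array([-.147,.989]); O=np.array([.4732,-.0644])
p=O-.175*y; print(p); go(p[0],p[1],.15)
s=ld('s7'); C=cloud('s7'); m=(C[...,2]>.088)&(C[...,2]<.108)&(C[...,1]<-.17)&(C[...,1]>-.24)&(abs(C[...,0]-.49)<.05); print(m.sum(),C[m].mean(0),C[m].min(0),C[m].max(0))
cv2.imwrite('pics/c7.png',cv2.resize(s['im'][110:275,170:385],None,fx=3.6,fy=3.6,interpolation=cv2.INTER_CUBIC))
```

```text
13.55 [ 0.482  -0.1445  0.1892] [[0.154, 0.024, 0.988], [-0.987, 0.046, 0.153], [-0.042, -0.999, 0.031]] [ 0.56  0.49 -0.08] 0.0594 [-0.322  0.262 -0.079  1.221  0.051  1.095]
[298 180  19  16 235] z 0.0807 c [0.4598 0.0402] r 0.0249 mean [0.4598 0.0398]
[217 186  39  16 474] z 0.0808 c [ 0.4895 -0.1389] r 0.0488 mean [ 0.4886 -0.1395]
[278 175  19  17 259] z 0.1054 c [ 0.4675 -0.0107] r 0.0272 mean [ 0.4676 -0.0116]
[257 178  19  17 269] z 0.1055 c [ 0.4794 -0.0611] r 0.0273 mean [ 0.48   -0.0624]
[ 0.498925 -0.237475]
units xyz [0.449  0.1792 0.0057] twist 0.0003 mm [89.8 35.8  1.1] F [ 3.12 -4.68  1.93]
125 [ 0.4957294  -0.19778548  0.09842436] [ 0.47251504 -0.20929506  0.08805163] [ 0.51320343 -0.18715163  0.103044  ]
```

View pics/c7.png

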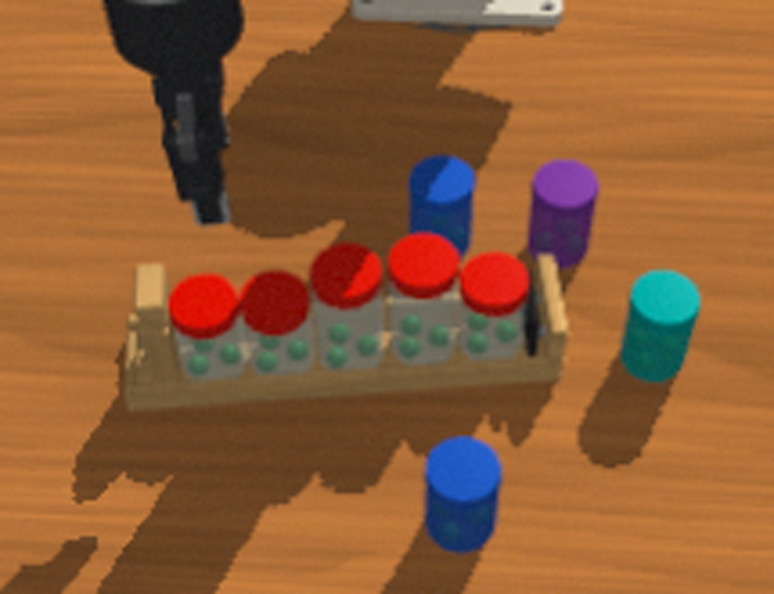

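The picture shows all five jars upright in the row, with the spare at (345,275) beside the tall jar at (424,262) and the stop's head at (150,285). I go behind the stop with closed fingers.

Emit:
{"op": "move_arm", "data": {
  "increments": [
    {"grip": 1,"linear": [0.2,0,0],"twist": 0},
    {"grip": 1,"linear": [0.2,0,0],"twist": 0},
    {"grip": 1,"linear": [0.05,0,0],"twist": 0},
    {"grip": 1,"linear": [0,0,0],"twist": 0},
    {"grip": 1,"linear": [0,0,0],"twist": 0}
  ]
}}

```text
clock: 14.1
eef_pos: [0.4973, -0.2434, 0.1875]
tool_rot: [-0.517, 0.464, -0.461, 0.553]
ft_force: [0.5, 1.4, 0.3]
grip_width: 0.0
```

Run:
```python
from h import *
o(); go(.4989,-.2375,.055)
```

```text
14.1 [ 0.4973 -0.2434  0.1875] [[0.146, 0.029, 0.989], [-0.989, 0.041, 0.144], [-0.036, -0.999, 0.035]] [0.46 1.35 0.29] 0.0 [-0.483  0.363  0.057  1.259  0.05   0.943]
units xyz [-0.0041  0.6629 -0.011 ] twist -0.0013 mm [ -0.8 132.6  -2.2] F [0.46 1.35 0.29]
```

Emit:
{"op": "move_arm", "data": {
  "increments": [
    {"grip": 1,"linear": [0.006,0.1,-0.008],"twist": 0},
    {"grip": 1,"linear": [0.006,0.15,-0.008],"twist": 0},
    {"grip": 1,"linear": [0.006,0.1,-0.008],"twist": 0},
    {"grip": 1,"linear": [0,0,0],"twist": 0},
    {"grip": 1,"linear": [0,0,0],"twist": 0}
  ]
}}

```text
clock: 14.6
eef_pos: [0.4955, -0.2376, 0.1178]
tool_rot: [-0.518, 0.462, -0.458, 0.555]
ft_force: [0.9, -0.9, 0.7]
grip_width: -0.0002
```

Run:
```python
from h import *
o(); go(.4989,-.2375,.055); print(bot.get_obs()['ft_torque'])
```

```text
14.6 [ 0.4955 -0.2376  0.1178] [[0.154, 0.031, 0.988], [-0.987, 0.043, 0.152], [-0.037, -0.999, 0.037]] [ 0.87 -0.86  0.68] -0.0002 [-0.476  0.405 -0.07   1.088  0.052  0.941]
units xyz [0.0139 0.3142 0.0055] twist 0.0028 mm [ 2.8 62.8  1.1] F [ 0.87 -0.86  0.68]
[-0.0556619  -0.02387337 -0.04271231]
```

Emit:
{"op": "move_arm", "data": {
  "increments": [
    {"grip": 1,"linear": [0.01,0.06,0.003],"twist": 0.001},
    {"grip": 1,"linear": [0.007,0.1,0],"twist": 0.001},
    {"grip": 1,"linear": [0.006,0.1,0],"twist": 0},
    {"grip": 1,"linear": [0.002,0.05,0],"twist": 0},
    {"grip": 1,"linear": [0,0,0],"twist": 0}
  ]
}}

```text
clock: 15.1
eef_pos: [0.5034, -0.2397, 0.0583]
tool_rot: [-0.517, 0.458, -0.462, 0.556]
ft_force: [0.1, 0.2, 0.5]
grip_width: -0.0001
```

Run:
```python
from h import *
o(); go(.4989,-.2375,.055)
```

```text
15.1 [ 0.5034 -0.2397  0.0583] [[0.153, 0.04, 0.987], [-0.988, 0.038, 0.151], [-0.032, -0.998, 0.045]] [0.15 0.15 0.5 ] -0.0001 [-0.473  0.472 -0.137  0.943  0.052  0.946]
units xyz [-0.0138  0.0158 -0.0213] twist 0.0023 mm [-2.8  3.2 -4.3] F [0.15 0.15 0.5 ]
```

Emit:
{"op": "move_arm", "data": {
  "increments": [
    {"grip": 1,"linear": [-0.015,0,-0.015],"twist": 0.001},
    {"grip": 1,"linear": [-0.015,0,-0.006],"twist": 0.001},
    {"grip": 1,"linear": [-0.015,0,0],"twist": 0},
    {"grip": 1,"linear": [-0.015,0,0],"twist": 0},
    {"grip": 1,"linear": [-0.01,0,0],"twist": 0}
  ]
}}

```text
clock: 15.6
eef_pos: [0.4987, -0.2265, 0.062]
tool_rot: [-0.515, 0.458, -0.465, 0.555]
ft_force: [-0.4, 0.3, 1.0]
grip_width: 0.0004
```

```bash
cat >> h.py <<'E'
def st():
    q=bot.get_obs(); d=np.array(q['eef_pos'][:2])-[.4732,-.0644]; y=np.array([-.147,.989]); x=np.array([.989,.147]); F=np.array(q['ft_force'])
    print('t',q['clock'],'tray x %.4f y %.4f z %.4f'%(d@x,d@y,q['eef_pos'][2]),'Fx %.1f Fy %.1f Fz %.1f'%(F[:2]@x,F[:2]@y,F[2]), 'tilt',np.round(R.from_quat(q['tool_rot']).as_matrix()[:2,1],3))
E
python3 -c "
from h import *
st()"
```

```text
t 15.6 tray x 0.0013 y -0.1640 z 0.0620 Fx -0.4 Fy 0.3 Fz 1.0 tilt [0.045 0.036]
```

Emit:
{"op": "move_arm", "data": {
  "increments": [
    {"grip": 1,"linear": [-0.01,0.005,0],"twist": 0},
    {"grip": 1,"linear": [-0.01,0.002,0],"twist": 0},
    {"grip": 1,"linear": [-0.01,0,0],"twist": 0},
    {"grip": 1,"linear": [-0.01,0,0],"twist": 0},
    {"grip": 1,"linear": [-0.01,0,0],"twist": 0}
  ]
}}

```text
clock: 16.1
eef_pos: [0.4982, -0.2194, 0.0615]
tool_rot: [-0.517, 0.455, -0.468, 0.553]
ft_force: [0.6, -6.6, -1.6]
grip_width: 0.0001
```

```bash
python3 -c "
from h import *
st()"
```

```text
t 16.1 tray x 0.0019 y -0.1570 z 0.0615 Fx -0.3 Fy -6.6 Fz -1.6 tilt [0.047 0.027]
```

Emit:
{"op": "move_arm", "data": {
  "increments": [
    {"grip": 1,"linear": [-0.01,0,0],"twist": 0},
    {"grip": 1,"linear": [-0.01,0,0],"twist": 0},
    {"grip": 1,"linear": [-0.01,0,0],"twist": 0},
    {"grip": 1,"linear": [-0.01,0,0],"twist": 0},
    {"grip": 1,"linear": [-0.01,0,0],"twist": 0}
  ]
}}

```text
clock: 16.6
eef_pos: [0.4981, -0.2197, 0.0617]
tool_rot: [-0.521, 0.452, -0.475, 0.546]
ft_force: [0.8, -6.1, -3.4]
grip_width: -0.0002
```

```bash
python3 -c "
from h import *
st()"
```

```text
t 16.6 tray x 0.0018 y -0.1572 z 0.0617 Fx -0.1 Fy -6.2 Fz -3.4 tilt [0.049 0.005]
```

Emit:
{"op": "move_arm", "data": {
  "increments": [
    {"grip": 1,"linear": [-0.022,0,0],"twist": 0},
    {"grip": 1,"linear": [-0.022,0,0],"twist": 0},
    {"grip": 1,"linear": [-0.022,0,0],"twist": 0},
    {"grip": 1,"linear": [0,0,0],"twist": 0},
    {"grip": 1,"linear": [0,0,0],"twist": 0}
  ]
}}

```text
clock: 17.1
eef_pos: [0.4972, -0.2143, 0.062]
tool_rot: [-0.523, 0.45, -0.481, 0.541]
ft_force: [-0.6, -1.3, 1.1]
grip_width: -0.0003
```

```bash
python3 -c "
from h import *
st(); o()"
```

```text
t 17.1 tray x 0.0017 y -0.1518 z 0.0620 Fx -0.8 Fy -1.2 Fz 1.1 tilt [ 0.05 -0.01]
17.1 [ 0.4972 -0.2143  0.062 ] [[0.133, 0.05, 0.99], [-0.991, -0.01, 0.133], [0.017, -0.999, 0.049]] [-0.58 -1.35  1.1 ] -0.0003 [-0.413  0.419 -0.214  0.888  0.011  1.025]
```

Emit:
{"op": "move_arm", "data": {
  "increments": [
    {"grip": 1,"linear": [0,0,0],"twist": 0},
    {"grip": 1,"linear": [0,0,0],"twist": 0},
    {"grip": 1,"linear": [0,0,0],"twist": 0},
    {"grip": 1,"linear": [0,0,0],"twist": 0},
    {"grip": 1,"linear": [-0.022,0,0],"twist": 0}
  ]
}}

```text
clock: 17.6
eef_pos: [0.497, -0.2126, 0.0621]
tool_rot: [-0.524, 0.449, -0.483, 0.539]
ft_force: [0.9, -13.4, -3.0]
grip_width: -0.0
```

```bash
python3 -c "
from h import *
st()"
```

```text
t 17.6 tray x 0.0017 y -0.1500 z 0.0621 Fx -1.1 Fy -13.4 Fz -3.0 tilt [ 0.05  -0.016]
```

Emit:
{"op": "move_arm", "data": {
  "increments": [
    {"grip": 1,"linear": [0,0,0],"twist": 0},
    {"grip": 1,"linear": [0,0,0],"twist": 0},
    {"grip": 1,"linear": [0,0,0],"twist": 0},
    {"grip": 1,"linear": [0,0,0],"twist": 0},
    {"grip": 1,"linear": [-0.022,0,0],"twist": 0}
  ]
}}

```text
clock: 18.1
eef_pos: [0.4969, -0.2118, 0.0623]
tool_rot: [-0.526, 0.447, -0.486, 0.536]
ft_force: [-0.1, -16.5, -5.3]
grip_width: -0.0001
```

Run:
```python
from h import *
st(); snap('scene','s8'); lids('s8')
```

```text
t 18.1 tray x 0.0017 y -0.1493 z 0.0623 Fx -2.5 Fy -16.3 Fz -5.3 tilt [ 0.051 -0.025]
[299 180  19  15 229] z 0.0806 c [0.4586 0.0425] r 0.0253 mean [0.459 0.042]
[221 186  38  15 458] z 0.0808 c [ 0.4878 -0.1301] r 0.0481 mean [ 0.4876 -0.1294]
[260 175  39  19 537] z 0.1056 c [ 0.4727 -0.0315] r 0.0487 mean [ 0.4725 -0.0316]
```

Emit:
{"op": "move_arm", "data": {
  "increments": [
    {"grip": 1,"linear": [0.01,0,0],"twist": 0},
    {"grip": 1,"linear": [0.04,0,0],"twist": 0},
    {"grip": 1,"linear": [0.04,0,0],"twist": 0},
    {"grip": 1,"linear": [0,0,0],"twist": 0},
    {"grip": 1,"linear": [0,0,0],"twist": 0}
  ]
}}

```text
clock: 18.65
eef_pos: [0.499, -0.2296, 0.0625]
tool_rot: [-0.525, 0.448, -0.485, 0.537]
ft_force: [0.8, -0.9, 0.8]
grip_width: 0.0004
```

```bash
cat >> h.py <<'E'
def j1(k=4):
    r=[]
    for i in range(k):
        row=[]
        for n in 'scene','side':
            snap(n,'t'); s=ld('t'); C=cloud('t'); h=cv2.cvtColor(s['im'],cv2.COLOR_BGR2HSV)
            m=((h[...,0]<6)|(h[...,0]>174))&(h[...,1]>170)&(C[...,2]>.076)&(C[...,2]<.088)&(C[...,1]>.012)&(C[...,1]<.08)&(C[...,0]>.42)&(C[...,0]<.5)
            v,u=np.where(m); p=pz('t',[(u.mean(),v.mean())],.081)[0]; row+=[p[1]]
        r.append(row)
    print('J1 y scene,side',np.round(np.mean(r,0)*1e3,2),np.round(np.std(r,0)*1e3,2))
def j1f(f):
    s=ld(f); C=cloud(f); h=cv2.cvtColor(s['im'],cv2.COLOR_BGR2HSV)
    m=((h[...,0]<6)|(h[...,0]>174))&(h[...,1]>170)&(C[...,2]>.076)&(C[...,2]<.088)&(C[...,1]>.012)&(C[...,1]<.08)&(C[...,0]>.42)&(C[...,0]<.5)
    v,u=np.where(m); print(f,len(v),np.round(pz(f,[(u.mean(),v.mean())],.081)[0][1]*1e3,2))
E
python3 - <<'E'
from h import *
st()
for f in 's0','s2','s3','s4','s5','s7','s8','d0','d6': j1f(f)
j1(5); snap('scene','s9'); lids('s9')
E
```

```text
t 18.65 tray x 0.0013 y -0.1671 z 0.0625 Fx 0.7 Fy -1.0 Fz 0.8 tilt [ 0.051 -0.022]
s0 239 39.46
s2 237 39.64
s3 238 39.72
s4 240 39.92
s5 237 39.64
s7 238 39.78
s8 235 42.07
d0 258 42.94
d6 265 43.51
J1 y scene,side [42.06 45.66] [0.07 0.12]
[299 180  19  15 231] z 0.0805 c [0.4575 0.0418] r 0.025 mean [0.4579 0.0422]
[221 186  19  16 234] z 0.0807 c [ 0.4898 -0.1537] r 0.0251 mean [ 0.4901 -0.1544]
[241 186  18  15 223] z 0.0805 c [ 0.4848 -0.1055] r 0.0249 mean [ 0.4852 -0.1052]
[260 174  39  20 541] z 0.1054 c [ 0.4724 -0.0311] r 0.0491 mean [ 0.4715 -0.0317]
```

J1 has moved 2.3 to 2.4 mm towards the pad, and the last push read 16 N. So the pad is probably near the top of its allowed band, at about 8 to 9 N. I will ease the stop back slightly by pressing lightly on the jar-side face of its head, above the low lid.

Emit:
{"op": "move_arm", "data": {
  "increments": [
    {"grip": 1,"linear": [0.02,-0.1,0],"twist": 0},
    {"grip": 1,"linear": [0,-0.2,0],"twist": 0},
    {"grip": 1,"linear": [0,-0.2,0],"twist": 0},
    {"grip": 1,"linear": [-0.15,0,0],"twist": 0},
    {"grip": 1,"linear": [-0.18,0,0],"twist": 0}
  ]
}}

```text
clock: 19.7
eef_pos: [0.4861, -0.1674, 0.1636]
tool_rot: [-0.524, 0.449, -0.486, 0.536]
ft_force: [-0.2, 0.3, -0.5]
grip_width: -0.0001
```

Run:
```python
from h import *
st(); go(.4872,-.1584,.125)
```

```text
t 19.7 tray x -0.0024 y -0.1037 z 0.1636 Fx -0.2 Fy 0.3 Fz -0.5 tilt [ 0.05  -0.022]
units xyz [-0.0492  0.1922  0.0021] twist -0.0112 mm [-9.8 38.4  0.4] F [-0.22  0.32 -0.48]
```

Emit:
{"op": "move_arm", "data": {
  "increments": [
    {"grip": 1,"linear": [-0.045,0.05,0],"twist": -0.006},
    {"grip": 1,"linear": [-0.01,0.08,0],"twist": -0.005},
    {"grip": 1,"linear": [0,0.06,0],"twist": 0},
    {"grip": 1,"linear": [0,0.02,0],"twist": 0},
    {"grip": 1,"linear": [0,0,0],"twist": 0}
  ]
}}

```text
clock: 20.2
eef_pos: [0.4868, -0.1541, 0.1204]
tool_rot: [-0.531, 0.441, -0.479, 0.543]
ft_force: [0.3, -0.7, 0.2]
grip_width: 0.0003
```

Run:
```python
from h import *
st(); go(.4872,-.1584,.091)
```

```text
t 20.2 tray x 0.0003 y -0.0907 z 0.1204 Fx 0.2 Fy -0.8 Fz 0.2 tilt [ 0.052 -0.023]
units xyz [ 0.0173  0.1474 -0.0084] twist 0.0037 mm [ 3.5 29.5 -1.7] F [ 0.31 -0.73  0.19]
```

Emit:
{"op": "move_arm", "data": {
  "increments": [
    {"grip": 1,"linear": [0,0.05,-0.004],"twist": 0.002},
    {"grip": 1,"linear": [0,0.05,-0.004],"twist": 0.002},
    {"grip": 1,"linear": [0,0.035,0],"twist": 0},
    {"grip": 1,"linear": [0,0.008,0],"twist": 0},
    {"grip": 1,"linear": [0,0,0],"twist": 0}
  ]
}}

```text
clock: 20.7
eef_pos: [0.4869, -0.1562, 0.0893]
tool_rot: [-0.529, 0.443, -0.482, 0.54]
ft_force: [0.2, -0.7, 1.4]
grip_width: 0.0
```

Run:
```python
from h import *
st(); go(.4872,-.1584,.091)
```

```text
t 20.7 tray x 0.0000 y -0.0929 z 0.0893 Fx 0.1 Fy -0.7 Fz 1.4 tilt [ 0.052 -0.023]
units xyz [ 0.0111 -0.0079  0.0003] twist -0.0015 mm [ 2.2 -1.6  0.1] F [ 0.21 -0.66  1.43]
```

Emit:
{"op": "move_arm", "data": {
  "increments": [
    {"grip": 1,"linear": [0.02,-0.004,0],"twist": 0},
    {"grip": 1,"linear": [0.02,-0.002,0],"twist": 0},
    {"grip": 1,"linear": [0.01,-0.001,0],"twist": 0},
    {"grip": 1,"linear": [0,0,0],"twist": 0},
    {"grip": 1,"linear": [0,0,0],"twist": 0}
  ]
}}

```text
clock: 21.2
eef_pos: [0.4895, -0.1677, 0.0925]
tool_rot: [-0.528, 0.442, -0.483, 0.54]
ft_force: [0.9, -0.7, -0.2]
grip_width: 0.0
```

Run:
```python
from h import *
st(); j1(1)
```

```text
t 21.2 tray x 0.0009 y -0.1045 z 0.0925 Fx 0.8 Fy -0.8 Fz -0.2 tilt [ 0.055 -0.025]
J1 y scene,side [42.07 45.87] [0. 0.]
```

Emit:
{"op": "move_arm", "data": {
  "increments": [
    {"grip": 1,"linear": [0.007,0,0],"twist": 0},
    {"grip": 1,"linear": [0.007,0,0],"twist": 0},
    {"grip": 1,"linear": [0,0,0],"twist": 0},
    {"grip": 1,"linear": [0.006,0,0],"twist": 0},
    {"grip": 1,"linear": [0.006,0,0],"twist": 0}
  ]
}}

```text
clock: 21.8
eef_pos: [0.4898, -0.1708, 0.0925]
tool_rot: [-0.528, 0.443, -0.481, 0.542]
ft_force: [-0.2, 4.8, 1.0]
grip_width: -0.0003
```

Run:
```python
from h import *
st(); j1(2)
```

```text
t 21.8 tray x 0.0008 y -0.1077 z 0.0925 Fx 0.5 Fy 4.7 Fz 1.0 tilt [ 0.054 -0.02 ]
J1 y scene,side [41.33 44.7 ] [0.01 0.18]
```

J1 came back about 0.75 to 1 mm under a push of about 4.7 N, which leaves roughly 1.3 to 1.6 mm in the pad. I back away and check.

Emit:
{"op": "move_arm", "data": {
  "increments": [
    {"grip": 1,"linear": [-0.03,0,0],"twist": 0},
    {"grip": 1,"linear": [-0.03,-0.05,0],"twist": 0},
    {"grip": 1,"linear": [0,-0.2,0],"twist": 0},
    {"grip": 1,"linear": [0.1,-0.2,0],"twist": 0},
    {"grip": 1,"linear": [0.2,0,0],"twist": 0}
  ]
}}

```text
clock: 22.5
eef_pos: [0.4901, -0.215, 0.1873]
tool_rot: [-0.532, 0.441, -0.48, 0.54]
ft_force: [1.4, -1.0, 0.5]
grip_width: 0.0002
```

Run:
```python
from h import *
st(); j1(4); snap('scene','s10'); lids('s10'); snap('side','d10'); snap('wrist','w10')
cv2.imwrite('pics/c10.png',np.hstack([cv2.resize(ld('s10')['im'][150:260,190:360],(440,560)),cv2.resize(ld('d10')['im'][150:290,240:335],(360,560))]))
```

```text
t 22.5 tray x -0.0055 y -0.1514 z 0.1873 Fx 1.2 Fy -1.2 Fz 0.5 tilt [ 0.049 -0.027]
J1 y scene,side [41.17 44.49] [0.05 0.24]
[299 180  19  15 233] z 0.0805 c [0.4581 0.0407] r 0.0253 mean [0.4584 0.0412]
[220 186  39  16 470] z 0.0808 c [ 0.4863 -0.1312] r 0.0488 mean [ 0.4881 -0.1315]
[259 174  39  20 528] z 0.1054 c [ 0.4713 -0.033 ] r 0.0493 mean [ 0.472  -0.0328]
```

View pics/c10.png

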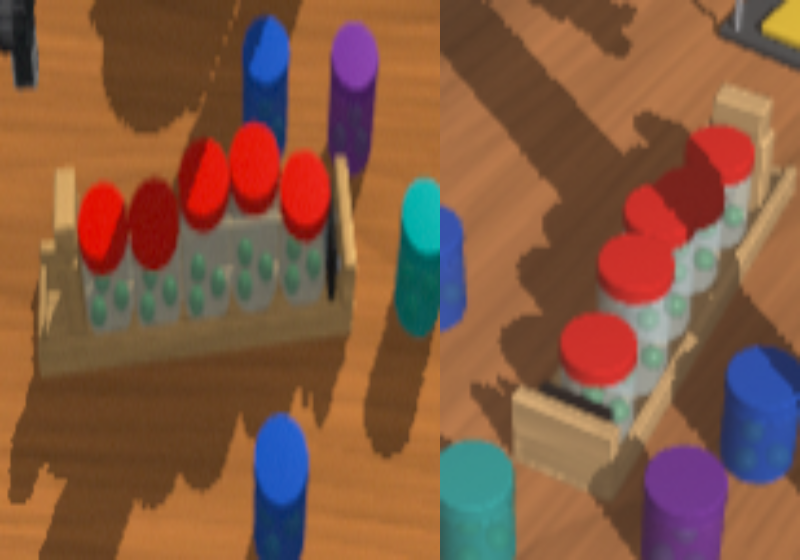

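The picture shows all five jars upright and touching, the stop against the last jar, and the gripper clear. J1 sits about 1.5 mm further in than at the start. I hand the job in.

```bash
python3 -c "
from h import *
bot.job_done()"
```

```text
the job is handed in; nothing more can be done
```

The spare tall jar now stands in the tray beside the other tall jar, the stop is back up against the row, and the job is handed in at about 23 s on the robot clock.

**What I did**
- I gripped the third jar across its width and slid it, the fourth jar and the stop about 55 mm along, without lifting.
- I lowered the spare into the gap until it touched the floor and let it go.
- I pushed the stop back with closed fingers. That first push went too far, with a reading of 16 N and the first jar moved in by about 2.4 mm. I eased the stop back with a push of about 4.7 N from the jar side.

**Last checks**
- **Row:** The last scene and side pictures show all five jars upright. The lid spacings match touching 50 mm jars: about 75 mm and 175 mm from the first jar to the middles of the two pairs.
- **Pad:** The first jar stands 1.3 mm (side camera) to 1.5 mm (scene camera) further in than at the start. I put the pad at about 1.0 to 1.5 mm, or 4 to 6 N. This is inferred from the jar, because I never measured the pad or its force directly.
- **Stop:** I did not read its joint at the end. From where the fingers pressed on it, I estimate about 0.046, below the 0.0495 limit.
- **Surroundings:** The gripper is clear and touching nothing. I did not touch the spool, the iron stand, the screwdriver or the look-alike jars, but I did not re-measure where the bystanders are.

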